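Vacuum-seal the large canister with the hand sealer

ROBOT

A 6-joint arm with a two-finger parallel gripper is mounted at the origin on a cart in front of the work surface, level with it; the furniture and walls round the work are solid. World frame = base frame: x ahead of the robot, y to its left, z up, the work surface at z = 0. Lengths are in m, angles in rad, forces in N, time in s.
With the tool pointing down it reaches from about 0.3 to 0.875 m from the base axis. Payload 6.4 kg.
Tool frame: the origin (TCP) lies midway between the tips of the shut fingers; the grasp point (between the pads) lies 19 mm behind it; z points along the fingers, y is the line along which they close (so a half turn about z gives the same grasp; the last joint's range is limited). The gripper opens to 85 mm and grips with 20 to 120 N. Pads are 22 mm wide; open, the fingers measure 114 mm over their backs; the gripper's body (76 mm by 85 mm) begins 54 mm behind the grasp point. The pads swing forward as they close: fully open they stand 13 mm farther back than shut.
Start: joints at [1.009, 0.181, 1.607, -0, 1.354, -0.206], TCP at [0.2, 0.539, 0.231] pointing down, gripper open.
Joint ranges: [-2.99, 2.99], [-0.89, 2.07], [0.3, 2.58], [-1.14, 4.28], [0, 2.63], [-3.12, 3.12]. Speed limits (rad/s): [2.57, 2.57, 3.01, 3.14, 3.14, 3.14].

INTERFACE

Orientations are given as a unit quaternion [w, x, y, z].
In Python, from bench import ctrl gives the robot as it stands.
- The arm moves only by the tool drive_tool, never from a script. Its argument "plan" is a list that holds one entry, the list of rows, each a list of 4 numbers: the shift along the tool's x, y, z scaled (see below), then the turn about the tool's z scaled (see below). In form: [[[x, y, z, roll], ...]]. A call has 1 to 12 rows; each row is the pose to reach, as a shift and turn from the pose commanded when the call began, along the tool's axes at that moment, turning the shorter way round; what a row does not reach only later rows make up. The controller multiplies each number of a shift by 400 mm and each number of a turn by 180 degrees. A row lasts 1/12 s, in which the tool goes at most 41.7 mm and 7.16 degrees, less where a joint would pass 70% of its speed; a pose out of reach is approached as far as the arm can. A call with a number of a shift or a turn outside -1 to 1 is refused whole. A call with a gripper value outside its range is refused whole. "jaw" is the closure, from 0 (fully open) to 1 (shut), set as the call begins (left out, the last holds). The fingers move at their own pace and stop on an object; the grip force is fixed at half the most. Time passes only in rows, so rows that repeat a pose let the fingers close. It gives the time, the measured TCP pose, the force, the opening and the grip force at its end, in the units of the state.
- ctrl.get_obs(): the state, without advancing time (a new reading comes with each control period).
- ctrl.camera(name): name is "scene" or "top"; returns (picture, depth): 400x640x3 uint8, red, green, blue; 400x640 float32, m along the optical axis (not along the pixel's ray), 0 where there is no reading.
- ctrl.camera_info(name): a dict with "camera_matrix" (3x3 intrinsics, pixels), "D" ([k1, k2, p1, p2, k3] as OpenCV has them; the pictures are not rectified), "R" (3x3) and "t" (3): a world point X has camera coordinates R X + t. Camera axes: x right, y down, z forward; pixel columns grow to the right and rows downward; lengths in m; the calibration is good to about 2 mm. A picture is of the moment at which its call begins. camera_info takes no time and is no camera call.
- ctrl.hand_in(): hands the job in; it is judged then, once.
The state is a dict: "time_s": time; "q": joint angles; "dq": joint speeds; "joint_efforts": joint torques, N m; "eef_pos": TCP position; "eef_rot": TCP orientation; "wrist_force": force on the tool from outside, world axes, zero at the start; "torque": the same for the moment, N m; "opening": opening from 0.0 (shut) to 1.0 (fully open); "grasp_force": force on a finger pad.
Only numpy, scipy, OpenCV 4.12 (cv2) and the standard library are available. Lean on these libraries where they do the work, as an engineer would, in place of code of your own. Each camera call takes 0.05 s, during which the arm holds its last target. There are 200 camera calls.

TASK

The large steel canister has just been filled and is to be pumped out: take the wooden scoop off its lid and lay it on the bamboo tray, then lift the hand vacuum sealer out of its charging cradle and hold it upright on the large canister's lid, its rubber nozzle centred over the valve button in the well and pressed down gently until the sprung nozzle has sunk about half of its 10 mm travel (not bottomed). Finish while still holding it pressed there - do not let go - and leave everything else standing where it is.

Things in the scene. Friction and masses are not known exactly. Their poses are not given: they have to be found in the camera images.
- canister_large: the larger of two round steel canisters with flat white plastic lids: 140 mm across, 105 mm high to the lid's top, 0.95 kg, loose, upright. Origin at the centre of its underside, z up. In the middle of the lid is a round well, 52 mm across and 4 mm deep, with the valve in it; the scoop lies across the lid at the start
- canister_large_valve (a point): centre of the flat floor of the large canister's lid well, 101 mm above the worktop; the valve is a dark rubber button there, 18 mm across and 2.5 mm high (it stays below the lid's top). The nozzle's 30 mm bore goes round the button and its lip seats on the well's floor: 6 mm of play either way
- canister_small: the other, smaller canister of the same make (104 mm across, 88 mm high, same well and valve in its lid), loose; leave it alone. Origin at the centre of its underside. The two canisters may stand either way round
- wooden_scoop: turned wooden flour scoop, 177 x 49 x 32 mm, 70 g, lying level; origin at the middle of its length at its underside, z up, long axis y: bowl (49 mm wide, 24 mm high) from y = -88 to -8 mm, handle (grasp there, about 18 mm wide across x, 1 to 26 mm above the underside) from y = -8 to +88 mm; centre of mass at about y = -12 mm
- tray: footed bamboo tray, 97 x 335 mm, its flat top 22 mm above the worktop; loose, 0.32 kg. Origin at the centre of its underside, long axis y. A spice jar stands at the end of y = -125 mm (its far end as seen from the robot), the rest is empty
- tray_jar: square spice jar with black lid, 46 x 46 x 97 mm, standing on the far end of the tray; leave it. Origin at the centre of its underside
- dock: charging cradle of the sealer, fixed: white round socket, 74 mm across and 38 mm high, on a grey foot 104 x 84 mm. Origin at the centre of the socket at the worktop. The sealer's collar stands 14 mm deep in the socket with 2 mm of play: lift it straight up by 40 mm to clear it
- sealer: cordless hand vacuum sealer, 160 mm long, 0.3 kg, upright in the cradle, nozzle down. Origin at the centre of the unpressed nozzle's mouth (6 mm above the worktop in the cradle), z up the sealer. Body z = 42 to 160 mm, flat-sided, 44 mm across y, 52 mm across x; below it a round grey collar (50 mm, z = 18 to 42) and the black rubber nozzle, a cup 40 mm outside, 30 mm bore
- sealer_grip (a point): on the sealer's axis, 140 mm above the nozzle's mouth (20 mm below its top): a good height to grip - no lower, or the top meets the gripper's palm - across the 44 mm (y)
- nozzle (a joint): how far the rubber nozzle is pushed up into the sealer, in m: 0 at rest, 0.010 bottomed. Spring: 2 N to start it, then 0.8 N more per mm (6 N half way)
- nozzle_mouth (a point): centre of the mouth of the nozzle's cup; moves with the nozzle
- pepper_mill: turned wooden pepper mill, 50 mm across, 148 mm high, a bystander; origin under its centre
- kitchen_timer: dial kitchen timer, 64 mm across, 58 mm high, a bystander; origin under its centre
- clip_jar_small: small glass preserving jar with wire clip, 95 x 69 x 100 mm, a bystander; origin under its centre
Mind the look-alikes: they are no part of the job. Leave any blue look-alike of the dock alone.

How it is judged:
By the outcome, as a careful person would: the job done as asked, in the order asked, and still so for the second after the job is handed in, while the arm keeps its last pose, push and grip.
It also fails if it takes over 58 s, if anything falls off the work surface, if the arm or the gripper's body presses on something with over 40 N, if the wrist force passes 120 N, or if a joint passes its speed limit or range.

## Working session

There is one attempt and no reset: what is moved stays moved. The work goes in short steps, Python scripts to look and compute and a tool call to move; the robot and the scene stay as the last step left them, time stands still between calls to the robot, and variables do not carry over. Pictures are saved under pics/ and viewed, at most 10 in all, crops included, and the job is handed in when it is done.

Besides the shell and the picture viewer there is one more tool, called after "Request:" as name(argument=value, ...), one argument or row to a line, values as JSON. drive_tool: Moves the arm, as the interface text tells. Its arguments: {"type":"object","properties":{"plan":{"type":"array"},"jaw":{"type":"number"}},"required":["plan"]}

```bash
mkdir -p pics; ls; cat > h.py <<'E'
import numpy as np, cv2
from bench import ctrl
def grab(tag):
    for n in("scene","top"):
        p,d=ctrl.camera(n); cv2.imwrite(f"pics/{tag}_{n}.png",p[:,:,::-1]); np.save(f"pics/{tag}_{n}.npy",d)
def ray(n,uv):
    i=ctrl.camera_info(n);K=np.array(i["camera_matrix"]);R=np.array(i["R"]);t=np.array(i["t"])
    u=cv2.undistortPoints(np.array(uv,float).reshape(-1,1,2),K,np.array(i["D"])).reshape(-1,2)
    return -R.T@t, np.c_[u,np.ones(len(u))]@R
def onplane(n,uv,z):
    o,d=ray(n,uv); return o+d*((z-o[2])/d[:,2])[:,None]
def cloud(n,d):
    v,u=np.nonzero(d>0); o,r=ray(n,np.c_[u,v]); P=np.zeros(d.shape+(3,)); P[v,u]=o+r*d[v,u][:,None]; return P
E
python3 - <<'E'
from h import *
grab("a")
for n in("scene","top"):
    i=ctrl.camera_info(n);print(n,np.round(i["camera_matrix"],1).tolist(),np.round(i["D"],3),np.round(i["R"],3).tolist(),np.round(-np.array(i["R"]).T@np.array(i["t"]),3))
print(ctrl.get_obs())
E
```

```text
pics
scene [[380.0, 0.0, 318.2], [0.0, 380.0, 200.5], [0.0, 0.0, 1.0]] [-0.05  0.    0.    0.    0.  ] [[-0.928, 0.372, 0.003], [0.259, 0.653, -0.712], [-0.267, -0.66, -0.702]] [0.824 0.596 0.814]
top [[439.9, 0.0, 311.3], [0.0, 439.9, 197.8], [0.0, 0.0, 1.0]] [-0.015  0.     0.     0.     0.   ] [[0.017, -1.0, 0.02], [-0.994, -0.019, -0.11], [0.11, -0.018, -0.994]] [ 0.39  -0.047  1.502]
{'time_s': 0.1, 'q': array([ 1.00872120e+00,  1.81481952e-01,  1.60789851e+00, -3.30719912e-05,
        1.35382327e+00, -2.06307843e-01]), 'dq': array([ 0.00065658, -0.00326776, -0.00420457, -0.00027417, -0.00056972,
       -0.00032503]), 'joint_efforts': array([ 9.87525641e-05, -4.45877230e+01, -3.52233911e+01, -1.53690053e-04,
        4.14415699e-03,  1.42303492e-06]), 'eef_pos': array([0.20000238, 0.53856004, 0.23047029]), 'eef_rot': array([-2.86955984e-04,  1.76943434e-01,  9.84220693e-01, -7.52869594e-04]), 'wrist_force': array([-0.76878789,  0.78302788,  0.54931893]), 'torque': array([-0.00353585,  0.01497821, -0.00531204]), 'grasp_force': 0.0, 'opening': 0.998854204333917}
```

View pics/a_scene.png

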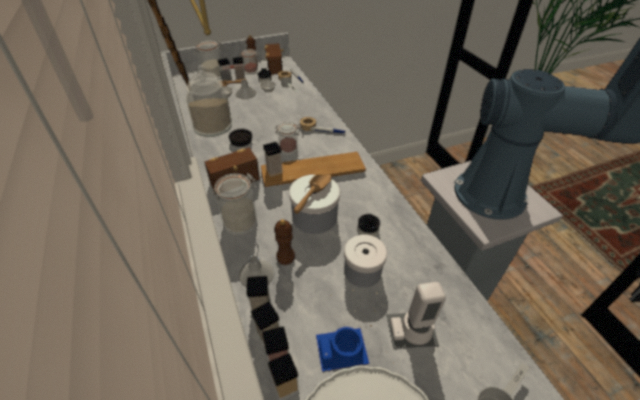

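View pics/a_top.png

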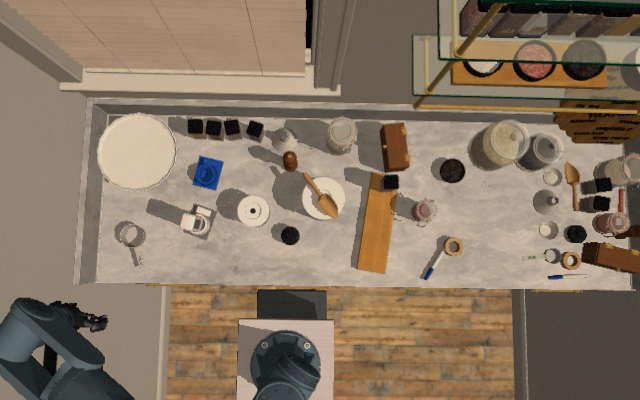

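The scene view shows the large canister with the scoop at (315,200), the small one at (365,258), the sealer in its white dock at (420,318), the blue dock at (343,346), and the tray at (320,168). In the top view: large canister (324,199) with scoop, small canister (253,210), sealer and dock (197,222), blue dock look-alike (207,173), tray (377,225) with its jar at (391,182), another scoop far right (572,178).

Scoop candidates: (321,196), lying on the large lid, is the one meant; (572,178), far off, is not. Dock: the white one at (197,222). I confirm this in one enlarged crop while measuring.

```bash
python3 - <<'E'
from h import *
t=cv2.imread("pics/a_top.png"); s=cv2.imread("pics/a_scene.png")
cv2.imwrite("pics/a_crop.png",cv2.resize(t[135:285,165:425],None,fx=3,fy=3,interpolation=cv2.INTER_CUBIC))
cv2.imwrite("pics/a_crop2.png",cv2.resize(s[165:355,270:460],None,fx=3,fy=3,interpolation=cv2.INTER_CUBIC))
d=np.load("pics/a_top.npy"); P=cloud("top",d)
Z=P[:,:,2]; hsv=cv2.cvtColor(t,cv2.COLOR_BGR2HSV)
def comp(name,m,box):
    u0,v0,u1,v1=box; k=np.zeros(m.shape,bool);k[v0:v1,u0:u1]=1;m=m&k
    n,l,st,c=cv2.connectedComponentsWithStats(m.astype(np.uint8)); 
    if n<2: print(name,"none");return
    i=1+np.argmax(st[1:,4]); mm=l==i; p=P[mm]; p=p[p[:,2]>-.05]
    r=cv2.minAreaRect(p[:,:2].astype(np.float32)*1000)
    print(name,"px",c[i].round(1),st[i,4],"med",np.median(p,0).round(4),"rect(mm)",np.round(r[0],1),np.round(r[1],1),round(r[2],1),"z10/90",np.percentile(p[:,2],[10,90]).round(4)); return mm
W=hsv[:,:,1]<60
comp("lidL",(abs(Z-.105)<.008),(290,160,350,235))
comp("lidS",(abs(Z-.088)<.008),(230,180,280,240))
m=comp("scoop",(Z>.108)&(hsv[:,:,1]>80),(295,165,345,225))
comp("sealer",(Z>.14),(165,190,225,250))
comp("tray",(abs(Z-.022)<.01)&(hsv[:,:,1]>80),(345,165,410,285))
comp("jar",(Z>.07),(380,170,405,195))
comp("timer",(Z>.03),(278,222,302,248))
comp("mill",(Z>.08),(275,140,305,178))
comp("tablez",(Z>-1),(310,240,340,270))
E
```

```text
lidL px [322.9 197.7] 1228 med [ 0.5454 -0.1109  0.1048] rect(mm) [ 546.9 -110.6] [138.6 134.9] 1.1 z10/90 [0.1007 0.1097]
lidS px [252.7 210.2] 788 med [0.5035 0.1146 0.087 ] rect(mm) [502.3 114.2] [100.3 102.7] 1.0 z10/90 [0.0829 0.0909]
scoop px [322.6 197.6] 383 med [ 0.5381 -0.1129  0.1179] rect(mm) [553.4 -99. ] [170.3  47.3] 40.4 z10/90 [0.1098 0.1294]
sealer px [187.7 221.3] 264 med [0.46   0.301  0.1643] rect(mm) [459.5 304.1] [45.6 53. ] 78.0 z10/90 [0.1561 0.1686]
tray px [376.6 227. ] 2535 med [ 0.4563 -0.2952  0.0214] rect(mm) [ 477.5 -301.8] [ 98.7 334.6] 81.4 z10/90 [0.0171 0.0256]
jar px [390.  181.9] 265 med [ 0.5992 -0.3233  0.1172] rect(mm) [ 601.8 -326.1] [47.  46.8] 2.4 z10/90 [0.0936 0.122 ]
timer px [290.  235.2] 280 med [ 0.4261 -0.0062  0.0422] rect(mm) [426.9  -5.6] [59.7 59.8] 1.1 z10/90 [0.0358 0.0565]
mill px [289.5 158.1] 178 med [ 0.667  -0.0012  0.1304] rect(mm) [ 6.702e+02 -3.000e-01] [41.9 43. ] 1.6 z10/90 [0.0957 0.1392]
tablez px [324.5 254.5] 900 med [ 3.638e-01 -1.229e-01 -1.000e-04] rect(mm) [205.2 -94.8] [115.1 437.2] 80.0 z10/90 [-0.0041  0.0043]
```

View pics/a_crop.png

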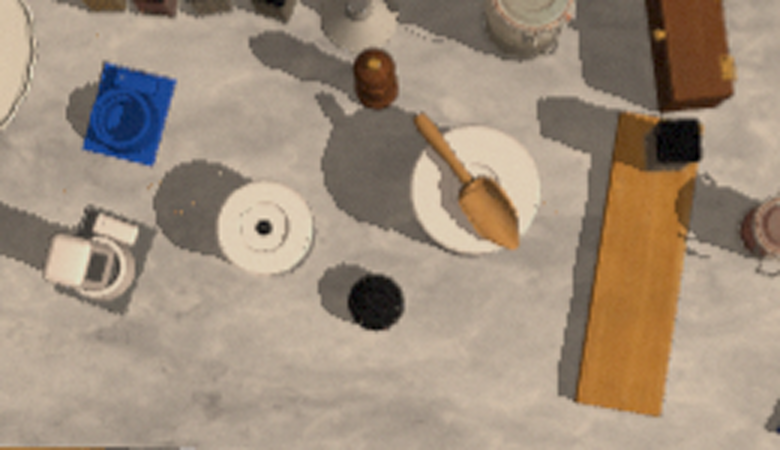

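View pics/a_crop2.png

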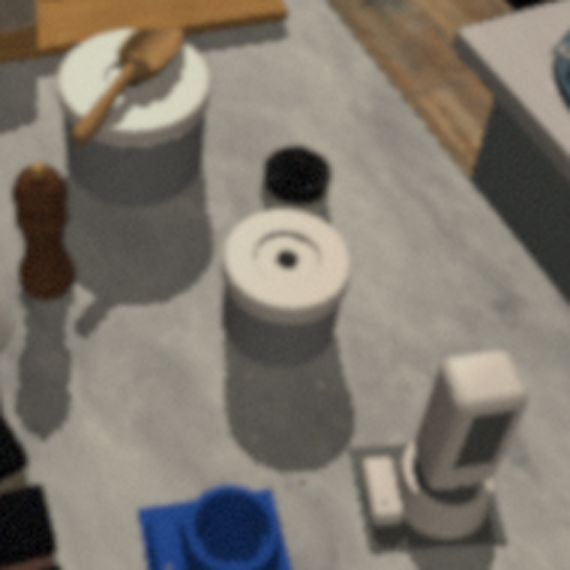

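The crops confirm it: the scoop on the large lid, handle tip at top-crop (422,118) pointing away from the robot, bowl tip at (515,245); the sealer is in the white dock at (90,265); blue look-alike at (128,115). Next I refine with both views.

```bash
python3 - <<'E'
from h import *
def pca(p):
    c=p.mean(0);w,v=np.linalg.eigh(np.cov((p-c).T));a=v[:,1];return c,np.degrees(np.arctan2(a[1],a[0]))%180
for n in("top","scene"):
    t=cv2.imread(f"pics/a_{n}.png");P=cloud(n,np.load(f"pics/a_{n}.npy"));hsv=cv2.cvtColor(t,cv2.COLOR_BGR2HSV)
    X,Y,Z=P[...,0],P[...,1],P[...,2]
    near=lambda x,y,r:(np.hypot(X-x,Y-y)<r)
    wood=near(.55,-.1,.12)&(Z>.103)&(Z<.15)&(hsv[:,:,1]>80)
    k,l,st,_=cv2.connectedComponentsWithStats(wood.astype(np.uint8));wood=l==1+np.argmax(st[1:,4])
    xy=P[wood]; a=np.radians(40.); 
    for _ in range(3):
        c,_x=pca(xy[:,:2]); 
        e=np.array([np.cos(a),np.sin(a)]);s=(xy[:,:2]-c)@e
        h=xy[(s>s.max()-.08)&(s<s.max()-.005)]
        ch,ah=pca(h[:,:2]); a=np.radians(ah)
    e=np.array([np.cos(a),np.sin(a)]);s=(xy[:,:2]-ch)@e
    w=(h[:,:2]-ch)@np.array([-e[1],e[0]])
    tip=ch+e*s.max(); 
    print(n,"handle c",ch.round(4),"ang",ah.round(1),"width",np.ptp(w).round(4),"len",np.ptp(s).round(4),"mid",(ch+e*(s.max()+s.min())/2).round(4),"handle z",np.percentile(h[:,2],[10,50,90]).round(4),"tip",tip.round(4))
    # lid circle
    m=near(.547,-.11,.085)&(abs(Z-.105)<.009)&(hsv[:,:,1]<70)
    hull=cv2.convexHull((P[m][:,:2]*1000).astype(np.float32)); print(n,"lid circle",cv2.minEnclosingCircle(hull), "fit",np.round(cv2.fitEllipse(hull)[0],1),"z",np.median(Z[m]).round(4))
    m=near(.46,.3,.05)&(Z>.154)
    print(n,"sealer top",np.round(np.median(P[m],0),4),m.sum(),cv2.minAreaRect((P[m][:,:2]*1000).astype(np.float32)))
    m=near(.46,.3,.07)&(abs(Z-.038)<.006); print(n,"dock socket",m.sum(),cv2.minEnclosingCircle((P[m][:,:2]*1000).astype(np.float32)))
    m=near(.4775,-.3018,.2)&(abs(Z-.022)<.01)&(hsv[:,:,1]>80);print(n,"tray",cv2.minAreaRect((P[m][:,:2]*1000).astype(np.float32)))
# two-view triangulation of handle tip
from scipy.spatial.transform import Rotation as Ro
q=ctrl.get_obs()["eef_rot"];print(Ro.from_quat(q[[1,2,3,0]]).as_matrix().round(3))
E
```

```text
top handle c [ 0.5897 -0.0723] ang 37.7 width 0.0167 len 0.1745 mid [ 0.5525 -0.1009] handle z [0.1147 0.1216 0.1277] tip [ 0.6216 -0.0476]
top lid circle ((547.1399536132812, -110.29012298583984), 70.06104278564453) fit [ 547.1 -110.1] z 0.1043
top sealer top [0.4601 0.3027 0.1647] 243 ((460.1416015625, 304.2559509277344), (45.68042755126953, 51.580387115478516), 79.80623626708984)
top dock socket 89 ((460.1340026855469, 304.1521301269531), 34.34438705444336)
top tray ((488.2166748046875, -336.28802490234375), (163.69639587402344, 366.1300964355469), 81.43193817138672)
scene handle c [ 0.5944 -0.0695] ang 37.5 width 0.0167 len 0.1769 mid [ 0.5545 -0.1002] handle z [0.1152 0.1206 0.1258] tip [ 0.6246 -0.0463]
scene lid circle ((551.9928588867188, -104.8046646118164), 74.24479675292969) fit [ 550.2 -108.9] z 0.1038
scene sealer top [0.4666 0.3065 0.1643] 527 ((463.4950256347656, 303.9906921386719), (43.19516372680664, 50.838809967041016), 78.07054901123047)
scene dock socket 248 ((464.18280029296875, 304.370849609375), 34.202789306640625)
scene tray ((489.23779296875, -337.2311706542969), (168.88333129882812, 363.6683349609375), 81.13024139404297)
[[-0.937  0.348 -0.001]
 [ 0.348  0.937 -0.001]
 [ 0.    -0.002 -1.   ]]
```

Scoop mid ≈ (0.5535,-0.1005), axis 37.6°, handle top ≈ 0.13. Sealer ≈ (0.462,0.304), 44 mm direction ≈ 79°. I head for the scoop handle (0.565,-0.092).

Request:
drive_tool(
  plan=[
    [[-0.7,-0.58,-0.05,0.339],[-0.7,-0.58,-0.05,0.339],[-0.7,-0.58,-0.05,0.339],[-0.7,-0.58,-0.05,0.339],[-0.7,-0.58,-0.05,0.339],[-0.7,-0.58,-0.05,0.339],[-0.7,-0.58,-0.05,0.339],[-0.7,-0.58,-0.05,0.339],[-0.7,-0.58,-0.05,0.339],[-0.7,-0.58,-0.05,0.339],[-0.7,-0.58,-0.05,0.339]],
  ],
  jaw=0,
)

```text
time_s: 1.02
eef_pos: [0.3826, 0.2226, 0.2511]
eef_rot: [-0.0, 0.654, 0.757, -0.0]
wrist_force: [0.5, -0.6, -0.3]
opening: 1.001
grasp_force: 0.0
```

```bash
cat >> h.py <<'E'
from scipy.spatial.transform import Rotation as Ro
def go(x,y,z,ang=None):
    o=ctrl.get_obs();q=o["eef_rot"];R=Ro.from_quat(q[[1,2,3,0]]).as_matrix()
    s=R.T@(np.array([x,y,z])-o["eef_pos"]); yt=np.degrees(np.arctan2(R[1,1],R[0,1]))
    print("t",round(o["time_s"],2),"pos",o["eef_pos"].round(4),"ytool",yt.round(2),"tilt",R[:,2].round(4),"q6",o["q"][5].round(2),"F",o["wrist_force"].round(1),"open",round(o["opening"],3),"gf",round(o["grasp_force"],1))
    r=0 if ang is None else -((ang-yt+90)%180-90)
    print("shift scaled",(s/.4).round(4),"roll scaled",round(r/180,4),"dist",np.linalg.norm(s).round(3))
E
python3 -c "
from h import *
go(.565,-.092,.20,127.6-180)"
```

```text
t 1.02 pos [0.3826 0.2226 0.2511] ytool 8.39 tilt [-4.e-04  1.e-04 -1.e+00] q6 0.11 F [ 0.5 -0.6 -0.3] open 1.001 gf 0.0
shift scaled [-0.8447  0.3366  0.1276] roll scaled 0.3377 dist 0.367
```

Request:
drive_tool(
  plan=[
    [[-0.845,0.337,0.128,0.338],[-0.845,0.337,0.128,0.338],[-0.845,0.337,0.128,0.338],[-0.845,0.337,0.128,0.338],[-0.845,0.337,0.128,0.338],[-0.845,0.337,0.128,0.338],[-0.845,0.337,0.128,0.338],[-0.845,0.337,0.128,0.338],[-0.845,0.337,0.128,0.338],[-0.845,0.337,0.128,0.338],[-0.845,0.337,0.128,0.338]],
  ],
)

```text
time_s: 1.93
eef_pos: [0.5658, -0.09, 0.1987]
eef_rot: [-0.001, 0.946, 0.324, -0.001]
wrist_force: [-0.1, 0.3, -0.8]
opening: 1.001
grasp_force: 0.0
```

```bash
python3 -c "
from h import *
go(.565,-.092,.11,127.6-180)"
```

```text
t 1.93 pos [ 0.5658 -0.09    0.1987] ytool -52.25 tilt [-0.0023  0.0014 -1.    ] q6 0.55 F [-0.1  0.3 -0.8] open 1.001 gf 0.0
shift scaled [-0.0045  0.0033  0.2216] roll scaled 0.0009 dist 0.089
```

Request:
drive_tool(
  plan=[
    [[-0.004,0.003,0.08,0],[-0.004,0.003,0.15,0],[-0.004,0.003,0.2,0],[-0.004,0.003,0.222,0],[-0.004,0.003,0.222,0],[-0.004,0.003,0.222,0]],
  ],
)

```text
time_s: 2.43
eef_pos: [0.5653, -0.0907, 0.1118]
eef_rot: [-0.0, 0.946, 0.325, 0.0]
wrist_force: [0.2, -0.3, 0.7]
opening: 0.997
grasp_force: 0.0
```

Request:
drive_tool(
  plan=[
    [[0,0,0,0],[0,0,0,0],[0,0,0,0],[0,0,0,0],[0,0,0,0],[0,0,0,0],[0,0,0,0],[0,0,0,0],[0,0,0,0],[0,0,0,0]],
  ],
  jaw=1,
)

```text
time_s: 3.27
eef_pos: [0.5655, -0.0923, 0.1117]
eef_rot: [0.0, 0.946, 0.324, 0.0]
wrist_force: [0.0, -0.4, 4.7]
opening: 0.154
grasp_force: 58.7
```

```bash
python3 -c "
from h import *
go(.565,-.092,.17)
p,_=ctrl.camera('top');q,_=ctrl.camera('scene')
a=cv2.resize(p[150:250,270:400],None,fx=3,fy=3);b=cv2.resize(q[130:230,250:380],None,fx=3,fy=3)
cv2.imwrite('pics/b.png',np.hstack([a,b])[:,:,::-1])"
```

```text
t 3.27 pos [ 0.5655 -0.0923  0.1117] ytool -52.25 tilt [ 8.e-04 -5.e-04 -1.e+00] q6 0.54 F [ 0.  -0.4  4.7] open 0.154 gf 58.7
shift scaled [-0.0006 -0.0012 -0.1457] roll scaled 0.0 dist 0.058
```

Request:
drive_tool(
  plan=[
    [[0,0,-0.03,0],[0,0,-0.08,0],[0,0,-0.15,0],[0,0,-0.2,0],[0,0,-0.2,0]],
  ],
)

```text
time_s: 3.78
eef_pos: [0.5676, -0.0926, 0.1964]
eef_rot: [0.002, 0.946, 0.324, 0.003]
wrist_force: [2.3, -0.4, -0.6]
opening: 0.155
grasp_force: 58.7
```

```bash
python3 -c "
from h import *
th=np.radians(-8.6);e=np.array([np.cos(th),np.sin(th)]);p=np.array([.479,-.302])-.045*e+.0145*e;print(p)
go(p[0],p[1],.19,81.4)
p,_=ctrl.camera('top');q,_=ctrl.camera('scene')
a=cv2.resize(p[150:250,270:400],None,fx=3,fy=3);b=cv2.resize(q[130:230,250:380],None,fx=3,fy=3)
cv2.imwrite('pics/b.png',np.hstack([a,b])[:,:,::-1])"
```

```text
[ 0.44884293 -0.29743917]
t 3.78 pos [ 0.5676 -0.0926  0.1964] ytool -52.23 tilt [ 0.0069 -0.0024 -1.    ] q6 0.54 F [ 2.3 -0.4 -0.6] open 0.155 gf 58.7
shift scaled [-0.5483  0.2229  0.0153] roll scaled 0.2576 dist 0.237
```

View pics/b.png

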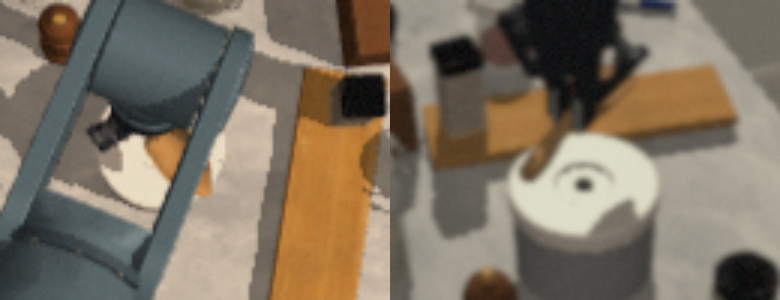

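The view shows the scoop held by its handle, clear of the lid, and the valve visible (scene crop (583,185)). Next: over to the tray.

Request:
drive_tool(
  plan=[
    [[-0.548,0.223,0.015,0.258],[-0.548,0.223,0.015,0.258],[-0.548,0.223,0.015,0.258],[-0.548,0.223,0.015,0.258],[-0.548,0.223,0.015,0.258],[-0.548,0.223,0.015,0.258],[-0.548,0.223,0.015,0.258],[-0.548,0.223,0.015,0.258],[-0.548,0.223,0.015,0.258]],
  ],
)

```text
time_s: 4.63
eef_pos: [0.4456, -0.296, 0.1837]
eef_rot: [-0.001, 0.997, -0.075, -0.001]
wrist_force: [1.3, -0.1, -0.6]
opening: 0.158
grasp_force: 58.7
```

```bash
python3 -c "
from h import *
go(.449,-.297,.031,81.4)
p,d=ctrl.camera('scene');P=cloud('scene',d);hsv=cv2.cvtColor(p,cv2.COLOR_RGB2HSV)
m=(abs(P[...,0]-.45)<.13)&(abs(P[...,1]+.3)<.07)&(P[...,2]>.15)&(P[...,2]<.25)&(hsv[...,1]>100)&(hsv[...,0]<25)
X=P[m];print(m.sum(),X.min(0).round(3),X.max(0).round(3))
for lo in np.arange(.32,.58,.03):
  k=X[abs(X[:,0]-lo)<.015]
  if len(k)>8: print(lo.round(2),k[:,1:].mean(0).round(3),np.percentile(k[:,2],[5,95]).round(3))
"
```

```text
t 4.63 pos [ 0.4456 -0.296   0.1837] ytool -98.61 tilt [-0.002   0.0026 -1.    ] q6 0.91 F [ 1.3 -0.1 -0.6] open 0.158 gf 58.7
shift scaled [0.0096 0.0022 0.3818] roll scaled -0.0001 dist 0.153
305 [ 0.349 -0.313  0.176] [ 0.517 -0.253  0.239]
0.35 [-0.288  0.18 ] [0.178 0.182]
0.38 [-0.296  0.186] [0.179 0.196]
0.41 [-0.292  0.192] [0.182 0.202]
0.44 [-0.282  0.203] [0.192 0.232]
0.47 [-0.296  0.192] [0.186 0.197]
0.5 [-0.298  0.188] [0.18  0.194]
```

Request:
drive_tool(
  plan=[
    [[0.008,0.002,0.08,0],[0.008,0.002,0.16,0],[0.008,0.002,0.24,0],[0.008,0.002,0.3,0],[0.008,0.002,0.34,0],[0.008,0.002,0.365,0],[0.008,0.002,0.375,0],[0.008,0.002,0.38,0],[0.008,0.002,0.38,0],[0.008,0.002,0.38,0]],
  ],
)

```text
time_s: 5.52
eef_pos: [0.4504, -0.2985, 0.0344]
eef_rot: [0.001, 0.997, -0.075, 0.001]
wrist_force: [0.4, -0.4, -0.5]
opening: 0.157
grasp_force: 58.7
```

```bash
python3 -c "
from h import *
go(.449,-.297,.031,81.4)"
```

```text
t 5.52 pos [ 0.4504 -0.2985  0.0344] ytool -98.64 tilt [ 0.0014 -0.0015 -1.    ] q6 0.92 F [ 0.4 -0.4 -0.5] open 0.157 gf 58.7
shift scaled [-0.004  -0.0032  0.0086] roll scaled -0.0002 dist 0.004
```

Request:
drive_tool(
  plan=[
    [[0,0,0.005,0],[0,0,0.01,0],[0,0,0.01,0],[0,0,0.01,0]],
  ],
)

```text
time_s: 5.85
eef_pos: [0.4501, -0.2987, 0.03]
eef_rot: [0.001, 0.997, -0.076, 0.001]
wrist_force: [0.9, -1.4, 3.1]
opening: 0.159
grasp_force: 59.1
```

Light contact; release, then rise.

Request:
drive_tool(
  plan=[
    [[0,0,0,0],[0,0,0,0],[0,0,0,0],[0,0,0,0],[0,0,0,0],[0,0,0,0],[0,0,0,0]],
  ],
  jaw=0,
)

```text
time_s: 6.43
eef_pos: [0.4495, -0.2979, 0.0292]
eef_rot: [-0.0, 0.997, -0.076, -0.0]
wrist_force: [0.8, 0.0, 0.1]
opening: 0.998
grasp_force: 0.0
```

Request:
drive_tool(
  plan=[
    [[0,0,-0.06,0],[0,0,-0.14,0],[0,0,-0.24,0],[0,0,-0.34,0],[0,0,-0.44,0],[0,0,-0.53,0],[0,0,-0.53,0],[0,0,-0.53,0]],
  ],
)

```text
time_s: 7.1
eef_pos: [0.4507, -0.2992, 0.2442]
eef_rot: [0.002, 0.997, -0.076, 0.002]
wrist_force: [0.1, -0.2, -1.1]
opening: 1.0
grasp_force: 0.0
```

```bash
python3 -c "
from h import *
go(.455,.0,.24,24)"
```

```text
t 7.1 pos [ 0.4507 -0.2992  0.2442] ytool -98.68 tilt [ 0.0042 -0.0044 -1.    ] q6 0.92 F [ 0.1 -0.2 -1.1] open 1.0 gf 0.0
shift scaled [-0.1023 -0.741   0.0074] roll scaled 0.3184 dist 0.299
```

```bash
python3 -c "
from h import *
go(.456,.0,.255,79.)"
```

```text
t 7.1 pos [ 0.4507 -0.2992  0.2442] ytool -98.68 tilt [ 0.0042 -0.0044 -1.    ] q6 0.92 F [ 0.1 -0.2 -1.1] open 1.0 gf 0.0
shift scaled [-0.0997 -0.7412 -0.0301] roll scaled 0.0129 dist 0.299
```

Request:
drive_tool(
  plan=[
    [[-0.1,-0.741,-0.03,0.013],[-0.1,-0.741,-0.03,0.013],[-0.1,-0.741,-0.03,0.013],[-0.1,-0.741,-0.03,0.013],[-0.1,-0.741,-0.03,0.013],[-0.1,-0.741,-0.03,0.013],[-0.1,-0.741,-0.03,0.013],[-0.1,-0.741,-0.03,0.013],[-0.1,-0.741,-0.03,0.013]],
  ],
)

```text
time_s: 7.85
eef_pos: [0.4537, 0.0037, 0.2517]
eef_rot: [-0.0, 0.996, -0.094, -0.001]
wrist_force: [-1.1, -0.0, -0.4]
opening: 1.001
grasp_force: 0.0
```

```bash
python3 -c "
from h import *
go(.462,.304,.25,79.)"
```

```text
t 7.85 pos [0.4537 0.0037 0.2517] ytool -100.75 tilt [-0.0026  0.001  -1.    ] q6 1.5 F [-1.1 -0.  -0.4] open 1.001 gf 0.0
shift scaled [-0.1196 -0.7415  0.005 ] roll scaled 0.0014 dist 0.3
```

Request:
drive_tool(
  plan=[
    [[-0.12,-0.741,0.0,0.001],[-0.12,-0.741,0.0,0.001],[-0.12,-0.741,0.0,0.001],[-0.12,-0.741,0.0,0.001],[-0.12,-0.741,0.0,0.001],[-0.12,-0.741,0.0,0.001],[-0.12,-0.741,0.0,0.001],[-0.12,-0.741,0.0,0.001],[-0.12,-0.741,0.0,0.001],[-0.12,-0.741,0.0,0.001]],
  ],
)

```text
time_s: 8.68
eef_pos: [0.4645, 0.2997, 0.2518]
eef_rot: [0.001, 0.995, -0.098, -0.001]
wrist_force: [0.6, -0.3, -0.3]
opening: 0.999
grasp_force: 0.0
```

```bash
python3 - <<'E'
from h import *
go(.462,.304,.124,79.)
grab("c")
for n in("top","scene"):
    t=cv2.imread(f"pics/c_{n}.png");P=cloud(n,np.load(f"pics/c_{n}.npy"));hsv=cv2.cvtColor(t,cv2.COLOR_BGR2HSV)
    X,Y,Z=P[...,0],P[...,1],P[...,2]
    m=(np.hypot(X-.549,Y+.11)<.08)&(abs(Z-.104)<.009)&(hsv[:,:,1]<70)
    hull=cv2.convexHull((P[m][:,:2]*1000).astype(np.float32));print(n,"lid",cv2.minEnclosingCircle(hull))
    b=(np.hypot(X-.549,Y+.11)<.025)&(hsv[:,:,2]<90)
    v,u=np.nonzero(b);w=255.-hsv[v,u,2];uv=[(u*w).sum()/w.sum(),(v*w).sum()/w.sum()]
    print(n,"button",b.sum(),np.round(uv,2),onplane(n,[uv],.1035).round(4),"depth z",np.median(Z[b]).round(4))
    # lid outline by pixel: ellipse centre -> plane .105
    v,u=np.nonzero(m);(e,_,_)=cv2.fitEllipse(cv2.convexHull(np.c_[u,v].astype(np.int32)));print(n,"ellipse c",onplane(n,[e],.105).round(4))
s=cv2.imread("pics/c_top.png");cv2.imwrite("pics/c_crop.png",cv2.resize(s[140:290,160:420],None,fx=3,fy=3))
E
```

```text
t 8.68 pos [0.4645 0.2997 0.2518] ytool -101.21 tilt [-0.0022 -0.0019 -1.    ] q6 2.13 F [ 0.6 -0.3 -0.3] open 0.999 gf 0.0
shift scaled [-0.0077 -0.0099  0.3194] roll scaled -0.0011 dist 0.128
top lid ((547.3190307617188, -110.24800109863281), 70.0693588256836)
top button 15 [322.57 197.61] [[ 0.5461 -0.109   0.1035]] depth z 0.1012
top ellipse c [[ 0.5464 -0.1098  0.105 ]]
scene lid ((548.7242431640625, -109.47425842285156), 70.58296966552734)
scene button 7 [314.01 191.29] [[ 0.5511 -0.1089  0.1035]] depth z 0.1019
scene ellipse c [[ 0.5527 -0.1018  0.105 ]]
```

View pics/c_crop.png

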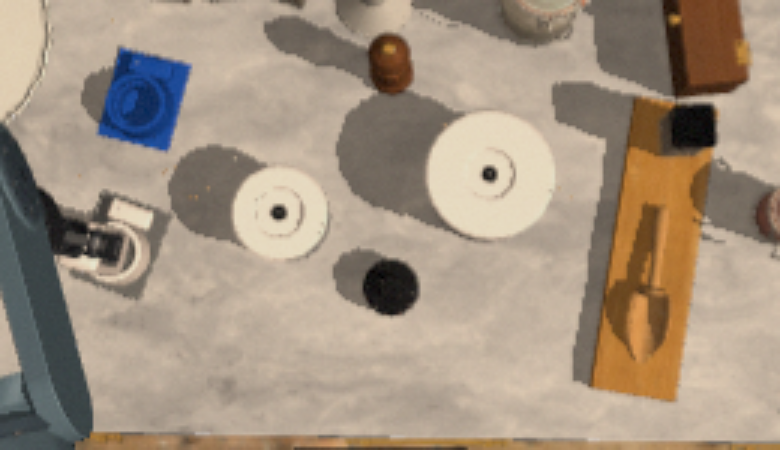

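View pics/c_scene.png

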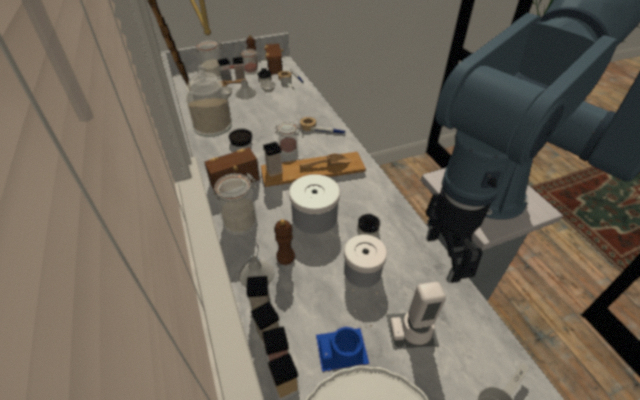

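The scoop lies on the tray (crop (648,290)), lid clear, valve at crop (489,174), nothing else moved. In the scene view the gripper appears at (460,265) and the sealer at (425,310); I check that offset by projection.

```bash
python3 - <<'E'
from h import *
for n in("scene","top"):
    i=ctrl.camera_info(n);R=np.array(i["R"]);t=np.array(i["t"],float)
    X=np.array([[.4645,.2997,.2518+.013],[.4645,.2997,.166],[.462,.304,.166]])
    print(n,cv2.projectPoints(X,cv2.Rodrigues(R)[0],t,np.array(i["camera_matrix"]),np.array(i["D"]))[0].reshape(-1,2).round(1).tolist())
P=cloud("scene",np.load("pics/c_scene.npy"))
for px in((470,272),(445,240),(435,225),(460,250)):print(px,P[px[1],px[0]].round(3))
E
```

```text
scene [[441.6, 258.7], [429.9, 288.8], [432.2, 290.1]]
top [[179.1, 217.4], [188.1, 219.6], [186.7, 220.4]]
(470, 272) [0.474 0.369 0.321]
(445, 240) [0.476 0.302 0.325]
(435, 225) [0.479 0.273 0.334]
(460, 250) [ 0.109  0.063 -0.161]
```

Consistent: the gripper stands over the sealer. Centre and descend.

Request:
drive_tool(
  plan=[
    [[-0.007,-0.008,0,0.0],[-0.007,-0.008,0,0.0],[-0.007,-0.008,0,0.0],[-0.007,-0.008,0,0.0]],
  ],
)

```text
time_s: 9.12
eef_pos: [0.4624, 0.3043, 0.2535]
eef_rot: [-0.0, 0.995, -0.098, 0.0]
wrist_force: [-1.0, 0.4, -0.1]
opening: 1.003
grasp_force: 0.0
```

```bash
python3 -c "
from h import *
go(.462,.304,.124,79.)"
```

```text
t 9.12 pos [0.4624 0.3043 0.2535] ytool -101.25 tilt [ 4.e-04 -0.e+00 -1.e+00] q6 2.13 F [-1.   0.4 -0.1] open 1.003 gf 0.0
shift scaled [-0.001   0.0009  0.3237] roll scaled -0.0014 dist 0.129
```

Request:
drive_tool(
  plan=[
    [[0,0,0.06,0],[0,0,0.12,0],[0,0,0.18,0],[0,0,0.24,0],[0,0,0.29,0],[0,0,0.315,0],[0,0,0.323,0],[0,0,0.323,0],[0,0,0.323,0]],
  ],
)

```text
time_s: 9.87
eef_pos: [0.463, 0.3051, 0.1253]
eef_rot: [-0.0, 0.995, -0.098, 0.001]
wrist_force: [0.2, -0.0, 0.4]
opening: 0.999
grasp_force: 0.0
```

Request:
drive_tool(
  plan=[
    [[0,0,0,0],[0,0,0,0],[0,0,0,0],[0,0,0,0],[0,0,0,0],[0,0,0,0],[0,0,0,0],[0,0,0,0],[0,0,0,0]],
  ],
  jaw=1,
)

```text
time_s: 10.62
eef_pos: [0.4628, 0.3048, 0.1251]
eef_rot: [-0.0, 0.995, -0.098, 0.001]
wrist_force: [-0.0, -2.3, 4.7]
opening: 0.513
grasp_force: 60.1
```

```bash
python3 -c "
from h import *
go(.462,.304,.264,79.)"
```

```text
t 10.62 pos [0.4628 0.3048 0.1251] ytool -101.2 tilt [ 1.3e-03  1.0e-04 -1.0e+00] q6 2.13 F [-0.  -2.3  4.7] open 0.513 gf 60.1
shift scaled [-0.0011  0.0023 -0.3473] roll scaled -0.0011 dist 0.139
```

Request:
drive_tool(
  plan=[
    [[0,0,-0.02,0],[0,0,-0.05,0],[0,0,-0.08,0],[0,0,-0.12,0],[0,0,-0.16,0],[0,0,-0.2,0],[0,0,-0.25,0],[0,0,-0.3,0],[0,0,-0.35,0],[0,0,-0.35,0],[0,0,-0.35,0]],
  ],
)

```text
time_s: 11.53
eef_pos: [0.4629, 0.3052, 0.2657]
eef_rot: [-0.001, 0.995, -0.098, 0.002]
wrist_force: [0.2, -0.7, -2.8]
opening: 0.512
grasp_force: 61.2
```

```bash
python3 - <<'E'
from h import *
go(.505,.1,.264,79.)
p,d=ctrl.camera("scene");P=cloud("scene",d);q,_=ctrl.camera("top")
i=ctrl.camera_info("scene");o=ctrl.get_obs()["eef_pos"];m=o-[0,0,.1191]
u,v=cv2.projectPoints(m[None],cv2.Rodrigues(np.array(i["R"]))[0],np.array(i["t"],float),np.array(i["camera_matrix"]),np.array(i["D"]))[0].ravel()
print("mouth expected px",u,v); u=int(u);v=int(v)
cv2.imwrite("pics/d.png",cv2.resize(p[v-110:v+50,u-80:u+80],None,fx=3.6,fy=3.6,interpolation=cv2.INTER_CUBIC)[:,:,::-1])
E
```

```text
t 11.53 pos [0.4629 0.3052 0.2657] ytool -101.2 tilt [ 0.0032  0.0013 -1.    ] q6 2.14 F [ 0.2 -0.7 -2.8] open 0.512 gf 61.2
shift scaled [0.203  0.4828 0.004 ] roll scaled -0.0011 dist 0.209
mouth expected px 430.1665688843641 296.25714647206587
```

View pics/d.png

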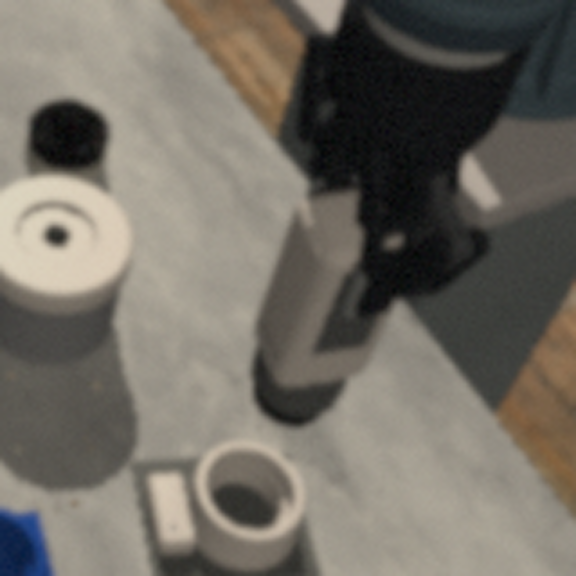

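Sealer held upright, out of the dock, nozzle at crop (290,405) as expected. On to the large canister.

Request:
drive_tool(
  plan=[
    [[0.02,0.048,0,0],[0.05,0.12,0,0],[0.085,0.2,0,0],[0.12,0.28,0,0],[0.15,0.36,0,0],[0.18,0.43,0,0],[0.2,0.48,0,0],[0.2,0.48,0,0]],
  ],
)

```text
time_s: 12.3
eef_pos: [0.5033, 0.0971, 0.2622]
eef_rot: [0.001, 0.995, -0.1, -0.001]
wrist_force: [-0.7, 0.5, -3.5]
opening: 0.509
grasp_force: 62.1
```

```bash
python3 -c "
from h import *
go(.549,-.1085,.265,79.)"
```

```text
t 12.3 pos [0.5033 0.0971 0.2622] ytool -101.45 tilt [-0.0028 -0.0017 -1.    ] q6 1.73 F [-0.7  0.5 -3.5] open 0.509 gf 62.1
shift scaled [ 0.2141  0.4811 -0.0063] roll scaled -0.0025 dist 0.211
```

Request:
drive_tool(
  plan=[
    [[0.02,0.048,0,0],[0.05,0.12,0,0],[0.085,0.2,0,0],[0.12,0.28,0,0],[0.16,0.36,0,0],[0.19,0.43,0,0],[0.214,0.481,0,0],[0.214,0.481,0,0],[0.214,0.481,0,0],[0.214,0.481,0,0]],
  ],
)

```text
time_s: 13.13
eef_pos: [0.5493, -0.1034, 0.2627]
eef_rot: [-0.001, 0.995, -0.098, -0.001]
wrist_force: [0.7, -0.6, -2.2]
opening: 0.509
grasp_force: 62.6
```

```bash
python3 -c "
from h import *
go(.549,-.1085,.23,79.)"
```

```text
t 13.13 pos [ 0.5493 -0.1034  0.2627] ytool -101.2 tilt [-0.0024  0.0016 -1.    ] q6 1.37 F [ 0.7 -0.6 -2.2] open 0.509 gf 62.6
shift scaled [0.002  0.0127 0.0817] roll scaled -0.0011 dist 0.033
```

Request:
drive_tool(
  plan=[
    [[0.001,0.006,0.02,0],[0.001,0.006,0.04,0],[0.001,0.006,0.06,0],[0.001,0.006,0.07,0],[0.001,0.006,0.07,0],[0.001,0.006,0.07,0]],
  ],
)

```text
time_s: 13.63
eef_pos: [0.5496, -0.1064, 0.2356]
eef_rot: [-0.0, 0.995, -0.097, -0.0]
wrist_force: [-0.6, -0.1, -2.5]
opening: 0.51
grasp_force: 62.6
```

```bash
python3 - <<'E'
from h import *
go(.549,-.1085,.2205,79.)
p,d=ctrl.camera("scene");np.save("pics/e.npy",d);P=cloud("scene",d)
i=ctrl.camera_info("scene");o=ctrl.get_obs()["eef_pos"];m=o-[0,0,.1191]
pr=lambda X:cv2.projectPoints(np.array(X)[None],cv2.Rodrigues(np.array(i["R"]))[0],np.array(i["t"],float),np.array(i["camera_matrix"]),np.array(i["D"]))[0].ravel()
u,v=pr(m);print("mouth px",u,v,"valve",pr([.5485,-.1093,.101])); u0=int(u)-60;v0=int(v)-85
c=cv2.resize(p[v0:v0+125,u0:u0+125],None,fx=4.6,fy=4.6,interpolation=cv2.INTER_CUBIC)[:,:,::-1].copy()
cv2.imwrite("pics/e.png",c);print(u0,v0)
# sealer axis: visible body/collar points by height
X=P.reshape(-1,3);k=X[(np.hypot(X[:,0]-.549,X[:,1]+.107)<.04)&(X[:,2]>.118)&(X[:,2]<.23)]
for z in np.arange(.12,.23,.015):
    s=k[abs(k[:,2]-z)<.0075]
    if len(s)>10: print(z.round(3),len(s),s[:,:2].min(0).round(3),s[:,:2].max(0).round(3))
E
```

```text
t 13.63 pos [ 0.5496 -0.1064  0.2356] ytool -101.18 tilt [-9.e-04  4.e-04 -1.e+00] q6 1.36 F [-0.6 -0.1 -2.5] open 0.51 gf 62.6
shift scaled [-0.0005  0.0054  0.0377] roll scaled -0.001 dist 0.015
mouth px 314.6970798875861 188.07191471600586 valve [314.85933458 191.63382138]
254 103
0.12 37 [ 0.533 -0.104] [ 0.567 -0.086]
0.135 44 [ 0.527 -0.111] [ 0.574 -0.082]
0.15 80 [ 0.528 -0.11 ] [ 0.574 -0.079]
0.165 72 [ 0.53  -0.113] [ 0.577 -0.08 ]
0.18 94 [ 0.53  -0.115] [ 0.577 -0.081]
0.195 92 [ 0.531 -0.113] [ 0.577 -0.08 ]
0.21 100 [ 0.531 -0.128] [ 0.577 -0.079]
0.225 84 [ 0.527 -0.124] [ 0.577 -0.08 ]
```

View pics/e.png

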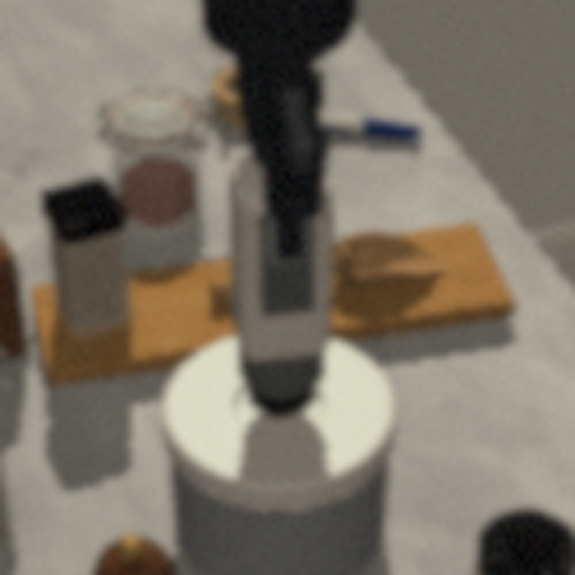

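The nozzle (crop (282,400)) hangs over the centre of the lid. Lower gently to the well floor.

Request:
drive_tool(
  plan=[
    [[0,0.005,0,0],[0,0.005,0.008,0],[0,0.005,0.016,0],[0,0.005,0.024,0],[0,0.005,0.03,0],[0,0.005,0.03,0],[0,0.005,0.03,0]],
  ],
)

```text
time_s: 14.27
eef_pos: [0.5493, -0.1088, 0.2238]
eef_rot: [-0.0, 0.995, -0.098, -0.0]
wrist_force: [0.1, -0.2, -2.7]
opening: 0.509
grasp_force: 62.6
```

```bash
python3 -c "
from h import *
go(.5497,-.1085,.2205,79.)"
```

```text
t 14.27 pos [ 0.5493 -0.1088  0.2238] ytool -101.21 tilt [-5.e-04  2.e-04 -1.e+00] q6 1.36 F [ 0.1 -0.2 -2.7] open 0.509 gf 62.6
shift scaled [ 0.0007 -0.0008  0.0082] roll scaled -0.0012 dist 0.003
```

Request:
drive_tool(
  plan=[
    [[0,0,0.003,0],[0,0,0.006,0],[0,0,0.008,0],[0,0,0.01,0],[0,0,0.01,0],[0,0,0.01,0]],
  ],
)

```text
time_s: 14.77
eef_pos: [0.5496, -0.1088, 0.2202]
eef_rot: [0.0, 0.995, -0.098, 0.0]
wrist_force: [-0.8, 0.0, -1.9]
opening: 0.506
grasp_force: 62.8
```

Request:
drive_tool(
  plan=[
    [[0,0,0.002,0],[0,0,0.0025,0],[0,0,0.0025,0],[0,0,0.0025,0]],
  ],
)

```text
time_s: 15.1
eef_pos: [0.5497, -0.1089, 0.2194]
eef_rot: [0.0, 0.995, -0.098, 0.0]
wrist_force: [-0.5, 0.6, -0.2]
opening: 0.51
grasp_force: 62.8
```

Request:
drive_tool(
  plan=[
    [[0,0,0.002,0],[0,0,0.0025,0],[0,0,0.0025,0],[0,0,0.0025,0]],
  ],
)

```text
time_s: 15.43
eef_pos: [0.5496, -0.1089, 0.2183]
eef_rot: [0.0, 0.995, -0.098, 0.0]
wrist_force: [-0.8, 0.4, 1.2]
opening: 0.508
grasp_force: 62.8
```

Request:
drive_tool(
  plan=[
    [[0,0,0.002,0],[0,0,0.004,0],[0,0,0.006,0],[0,0,0.006,0],[0,0,0.006,0]],
  ],
)

```text
time_s: 15.85
eef_pos: [0.5496, -0.1089, 0.2159]
eef_rot: [0.0, 0.995, -0.098, 0.0]
wrist_force: [-0.2, -0.4, 2.7]
opening: 0.512
grasp_force: 63.0
```

Request:
drive_tool(
  plan=[
    [[0,0,0,0],[0,0,0,0],[0,0,0,0]],
  ],
)

```text
time_s: 16.1
eef_pos: [0.5496, -0.1089, 0.2158]
eef_rot: [0.0, 0.995, -0.098, 0.0]
wrist_force: [0.4, -0.5, 2.4]
opening: 0.511
grasp_force: 63.0
```

Request:
drive_tool(
  plan=[
    [[0,0,0,0],[0,0,0,0],[0,0,0,0]],
  ],
)

```text
time_s: 16.35
eef_pos: [0.5496, -0.1089, 0.2158]
eef_rot: [0.0, 0.995, -0.098, 0.0]
wrist_force: [-0.6, -1.0, 2.6]
opening: 0.51
grasp_force: 63.0
```

```bash
python3 - <<'E'
from h import *
F=[];Z=[]
for k in range(10):
    p,d=ctrl.camera("scene");o=ctrl.get_obs();F.append(o["wrist_force"]);Z.append(o["eef_pos"])
print(np.mean(F,0).round(2),np.std(F,0).round(2),np.mean(Z,0).round(4))
c=cv2.resize(p[105:245,250:390],None,fx=4,fy=4,interpolation=cv2.INTER_CUBIC)[:,:,::-1];cv2.imwrite("pics/f.png",c)
P=cloud("scene",d);X=P.reshape(-1,3);k=X[(np.hypot(X[:,0]-.549,X[:,1]+.107)<.04)&(X[:,2]>.11)&(X[:,2]<.23)]
for z in np.arange(.115,.22,.015):
    s=k[abs(k[:,2]-z)<.0075]
    if len(s)>10: print(z.round(3),len(s),s[:,:2].min(0).round(3),s[:,:2].max(0).round(3))
E
```

```text
[-0.27 -0.68  2.89] [0.51 0.46 0.52] [ 0.5496 -0.1089  0.2157]
0.115 40 [ 0.532 -0.111] [ 0.574 -0.082]
0.13 73 [ 0.532 -0.111] [ 0.574 -0.084]
0.145 71 [ 0.527 -0.116] [ 0.576 -0.084]
0.16 88 [ 0.528 -0.112] [ 0.578 -0.083]
0.175 93 [ 0.528 -0.127] [ 0.577 -0.083]
0.19 94 [ 0.529 -0.126] [ 0.577 -0.083]
0.205 103 [ 0.529 -0.124] [ 0.578 -0.081]
```

View pics/f.png

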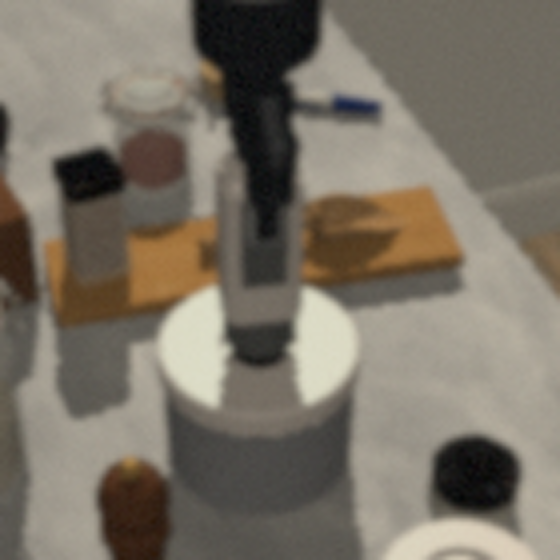

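Lip contact came at TCP z ≈ 0.220, matching the well floor (not the lid's top or the button). The net push of about 5.7 N gives about 4.6 mm of travel; one small nudge, then hand in.

Request:
drive_tool(
  plan=[
    [[0,0,0.001,0],[0,0,0.001,0],[0,0,0.001,0],[0,0,0.001,0],[0,0,0.001,0],[0,0,0.001,0]],
  ],
)

```text
time_s: 17.35
eef_pos: [0.5495, -0.1089, 0.2153]
eef_rot: [0.0, 0.995, -0.098, 0.0]
wrist_force: [-0.3, -0.3, 3.0]
opening: 0.511
grasp_force: 63.2
```

```bash
python3 -c "
from h import *
go(.5497,-.1085,.2155)
print(ctrl.hand_in())"
```

```text
t 17.35 pos [ 0.5495 -0.1089  0.2153] ytool -101.21 tilt [ 1.e-04 -1.e-04 -1.e+00] q6 1.36 F [-0.3 -0.3  3. ] open 0.511 gf 63.2
shift scaled [ 0.0003 -0.001  -0.0004] roll scaled 0.0 dist 0.0
the job is handed in; nothing more can be done
None
```

The job is handed in at 17.4 s: the scoop lies on the tray, and the arm still holds the sealer upright on the large canister's lid, nozzle over the valve, pressed about 5 mm (roughly 6 N, from force and height readings) and not bottomed.

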